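# Rack the glue spatula and dock the glue pot on its warmer

### The arm

A 6-joint arm with a two-finger parallel gripper is mounted at the origin on the work surface. World frame = base frame: x ahead of the robot, y to its left, z up, the work surface at z = 0. Lengths are in m, angles in degrees, forces in N, time in s.
With the tool pointing down it reaches from about 0.375 to 0.9 m from the base axis. Payload 3.1 kg.
Tool frame: the origin (TCP) lies at the very end of the fingers, on their centre line; the grasp point (between the pads) lies behind it (bot.grip_depth is the z of the grasp point in the tool frame, in m); z points along the fingers, y is the direction in which the jaws open and shut (so a half turn about z gives the same grasp; the last joint's range is limited). The gripper opens to 87 mm and grips with 3 to 60 N. Pads are 19 mm wide; open, the fingers measure 117 mm over their backs; the gripper's body (75 mm by 190 mm) begins 51 mm behind the grasp point.
Start: joints at [-83.05, 30.224, 82.088, -0, 67.689, -10.227], TCP at [0.185, -0.597, 0.223] pointing down, gripper open.
Joint ranges: [-176.69, 176.69], [-43.24, 126.21], [12.49, 139.97], [-82, 262], [0, 151.66], [-163.58, 163.58]. Speed limits (degrees/s): [159.86, 159.86, 180, 180, 180, 180].

### API

Orientations are given as a 3x3 rotation matrix whose columns are the frame's x, y, z axes.
In Python, from rig import bot, vision gives the robot as it stands. The module is installed in compiled form; this text tells all that it offers.
- The arm moves only by the shell command python3 -m jog 'ROWS'. ROWS is JSON, a list of rows, each a list of 3 entries, a list of its own where there are three numbers: the shift along the tool's x, y, z in mm, then the turn, a rotation vector about the tool's x, y, z in degrees, then the closure, from 0 (fully open) to 1 (shut). In form: [[[dx, dy, dz], [wx, wy, wz], fingers], ...]. A call has 1 to 12 rows; each row is the pose to reach, as a shift and turn from the pose commanded when the call began, along the tool's axes at that moment; what a row does not reach only later rows make up. A row lasts 1/12 s, in which the tool goes at most 41.7 mm and 7.16 degrees, less where a joint would pass 70% of its speed; a pose out of reach is approached as far as the arm can. A call with a gripper value outside its range is refused whole. The fingers move at their own pace and stop on an object; the grip force is fixed at half the most. Time passes only in rows, so rows that repeat a pose let the fingers close. It gives the time, the measured TCP pose, the force and the opening at its end, in the units of the state.
- bot.read_state(): the state, without advancing time (a new reading comes with each control period).
- vision.capture(name): name is "scene" or "top" or "wrist"; returns the picture (400x640x3 uint8, red, green, blue); there is no depth.
- vision.camera_info(name): a dict with "intrinsics" (3x3 intrinsics, pixels), "dist" ([k1, k2, p1, p2, k3] as OpenCV has them; the pictures are not rectified), "camera_from_world" (4x4, takes a point from world to camera coordinates); the wrist camera has in their place "mount" (4x4, takes a point from camera to tool coordinates, whose origin is the TCP and whose axes are the flange's). Camera axes: x right, y up, looking along -z (the intrinsics and any distortion apply to the point x, -y, -z); pixel columns grow to the right and rows downward; lengths in m; the calibration is good to about 2 mm. A picture is of the moment at which its call begins: read the wrist's pose just before it. camera_info takes no time and is no camera call.
- bot.hand_in(): hands the job in, once; it reports no verdict.
The state is a dict: "time_s": time; "joint_positions": joint angles; "qvel": joint speeds; "tau": joint torques, N m; "position": TCP position; "tcp_rot": TCP orientation; "force": force on the tool from outside, world axes, zero at the start; "moment": the same for the moment, N m; "opening": opening from 0.0 (shut) to 1.0 (fully open).
Only numpy, scipy, OpenCV 4.12 (cv2) and the standard library are available. Lean on these libraries where they do the work, as an engineer would, in place of code of your own. Each camera call takes 0.05 s, during which the arm holds its last target. There are 200 camera calls.

### The job

Get the glue pot ready for warming: the red glue spatula has been left lying on the warmer in the pot's way, so first put it back in the red-marked cradle of the spatula rack. Then slide the full pot slowly along the warmer, level and without lifting it off the plate, until the two notches in its foot are fully home on the brass pegs. Leave the other spatulas, the jar, the bottle and the book of leaf where they are.

Things in the scene. Friction and masses are not known exactly. Their poses are not given: they have to be found in the camera images.
- warmer: Glue warmer, fixed white hotplate, flat steel deck 220 (x) x 420 (y) mm without rims; origin under its centre on the bench, deck surface 45 mm above. A lower grey control strip, 34 mm wide, 30 mm high (dial to 44 mm), runs along the -x side. The +y end is the heated zone (dark disc) with two brass pegs, the -y end the rest zone.
- warmer_pegs (a point): Point on the deck midway between the two upright brass pegs, at warmer x = 0, y = +178 mm. The pegs stand 48 mm to either side in warmer x: shank 12 mm diameter, head 20 mm diameter from 20 to 25 mm above the deck. The pot's foot must be slid under the heads along warmer +y; it cannot be set down over them.
- warmer_home (a point): Point on the deck, at warmer x = 0, y = +115 mm and 45 mm above the bench, where the pot's origin lies when the pot is fully home; axes parallel to the warmer's.
- glue_pot: Glue pot, loose, 0.6 to 0.9 kg: closed copper pot, 100 mm diameter (steel lid 106), axis at y = +25 mm, top 91 mm above the deck, on a dark iron foot 140 (x) x 160 (y) x 16 mm thick. Origin under the foot's centre, z up, +y to the nose. Starts on the rest zone 160 to 200 mm short of home, up to 25 mm to a side, turned up to 0.2 rad. Slides with plain friction, under 12 N.
- pot_heel (a point): Middle of the foot's heel at mid-thickness: pot y = -80 mm, 8 mm above the deck. The heel is a straight upright edge 140 mm wide, 16 mm high; the 50 mm of foot between it and the copper pot is bare (a brush shelf), so spread fingers can push here.
- pot_nose (a point): Middle of the foot's nose edge: pot y = +80 mm, 8 mm above the deck. Two notches open to the nose, centred 48 mm to either side in pot x, 15 mm wide, 23 mm deep, mouths flared to 31 mm.
- spatula_red: Red glue spatula, loose, 70 g, 198 mm long: red handle 126 (x) x 22 (y) x 20 mm high, then ferrule and flat steel blade towards +x, 10 mm up. Origin under the middle of the handle, the place to grip (balance point within 20 mm); x along the tool, z up. Starts flat on the warmer's deck between pot and pegs, its x axis within 0.2 rad of the warmer's.
- cradle_red: Red-marked cradle, fixed: red strip 190 (x) x 56 (y) x 6 mm; two notched wooden bars, 14 mm thick, across it at x = -45 and +45 mm, clear between. They carry the handle: seat 24 mm above the origin, 30 mm wide, horns spreading to 46 mm at 36 mm up. Origin under the strip's centre, x along the tool. The spatula's origin belongs 24 mm over the cradle's, either way round.
- rack: Rack board, fixed, dark wood 215 (x) x 240 (y) x 12 mm, origin under its centre. It carries three equal parallel cradles side by side, 76 mm apart in y: red, blue and green, in any order. The blue and green spatulas lie in theirs.
- spatula_blue: Blue spatula, same shape as the red one, in the blue cradle. To be left alone.
- spatula_green: Green spatula, same shape, in the green cradle. To be left alone.
- bole_jar: Reddish jar, loose, 64 mm diameter, 85 mm high, on the bench behind the rack and warmer; origin under its centre. To be left alone.
- varnish_bottle: Amber bottle, loose, 60 mm diameter, 150 mm high, on the bench behind the warmer; origin under its centre. To be left alone.
- leaf_book: Book of gold leaf, loose, red cover, 94 x 94 x 12 mm, on the bench beyond the warmer's +y end; origin under its centre. To be left alone.

How it is judged:
By the outcome, as a careful person would: the job done as asked, in the order asked, and still so for the second after the job is handed in, with the robot touching nothing.
It also fails if it takes over 64 s, if anything falls off the work surface, if the arm or the gripper's body presses on something with over 40 N, if the wrist force passes 120 N, or if a joint passes its speed limit or range.

## Working session

There is one attempt and no reset: what is moved stays moved. The work goes in short steps, Python scripts to look and compute and a shell command to move; the robot and the scene stay as the last step left them, time stands still between calls to the robot, and variables do not carry over. Pictures are saved under pics/ and viewed, about 8 in all and at most 12, crops included, and the job is handed in when it is done.

```bash
mkdir -p pics; cat > h.py <<'E'
import numpy as np, cv2
from rig import bot, vision
def cap(name,fn=None):
    s=bot.read_state(); im=vision.capture(name)
    if fn: cv2.imwrite('pics/'+fn, im[:,:,::-1])
    return im,s
def cam(name,s=None):
    i=vision.camera_info(name); K=np.array(i['intrinsics']); d=np.array(i['dist'],float)
    if name=='wrist':
        T=np.eye(4);T[:3,:3]=s['tcp_rot'];T[:3,3]=s['position'];T=T@np.array(i['mount'])
    else: T=np.linalg.inv(np.array(i['camera_from_world']))
    return K,d,T
def ray(name,px,s=None):
    K,d,T=cam(name,s)
    u=cv2.undistortPoints(np.array(px,float).reshape(-1,1,2),K,d)[:,0]
    v=np.c_[u[:,0],-u[:,1],-np.ones(len(u))]@T[:3,:3].T
    return T[:3,3],v
def onz(name,px,z,s=None):
    o,v=ray(name,px,s); z=np.broadcast_to(np.asarray(z,float),(len(v),)); return o+v*((z-o[2])/v[:,2])[:,None]
def proj(name,P,s=None):
    K,d,T=cam(name,s); Ti=np.linalg.inv(T); c=np.array(P,float).reshape(-1,3)@Ti[:3,:3].T+Ti[:3,3]
    c=c*[1,-1,-1]; return cv2.projectPoints(c,np.zeros(3),np.zeros(3),K,d)[0][:,0]
def tri(n1,p1,n2,p2,s1=None,s2=None):
    o1,v1=ray(n1,p1,s1);o2,v2=ray(n2,p2,s2);out=[]
    for a,b in zip(v1,v2):
        t=np.linalg.lstsq(np.c_[a,-b],o2-o1,rcond=None)[0]
        A=o1+a*t[0];B=o2+b*t[1];out.append(np.r_[(A+B)/2,np.linalg.norm(A-B)])
    return np.array(out)
E
python3 - <<'E'
from h import *
np.set_printoptions(precision=4,suppress=True)
for n in('scene','top'): 
    cap(n,n+'0.png'); print(n,cam(n)[2][:3,3])
print(bot.grip_depth,bot.read_state()); print(vision.camera_info('wrist'))
E
```

```text
scene [1.0978 0.9953 0.8046]
top [0.3575 0.0717 1.5192]
-0.0187 {'time_s': 0.1, 'joint_positions': array([-83.0503,  30.2755,  82.1488,  -0.0005,  67.6907, -10.2259]), 'qvel': array([ 0.1699, -0.0786, -0.1579, -0.0386, -0.043 , -0.0729]), 'tau': array([  0.0002, -44.0984, -17.7151,   0.0634,   0.0534,  -0.    ]), 'position': array([ 0.1845, -0.5964,  0.2217]), 'tcp_rot': array([[ 0.9554,  0.2953, -0.0003],
       [ 0.2953, -0.9554,  0.002 ],
       [ 0.0003, -0.002 , -1.    ]]), 'force': array([0.684 , 0.4554, 0.3399]), 'moment': array([-0.018 , -0.0639,  0.004 ]), 'opening': 1.0001135456962091}
{'intrinsics': array([[301.6502,   0.    , 324.0214],
       [  0.    , 301.6502, 199.1008],
       [  0.    ,   0.    ,   1.    ]]), 'dist': array([-0.0009,  0.    ,  0.    ,  0.    ,  0.    ]), 'mount': array([[-0.0004,  0.961 ,  0.2765,  0.0757],
       [ 1.    ,  0.0002,  0.0006, -0.0006],
       [ 0.0005,  0.2765, -0.961 , -0.1616],
       [ 0.    ,  0.    ,  0.    ,  1.    ]])}
```

View pics/top0.png

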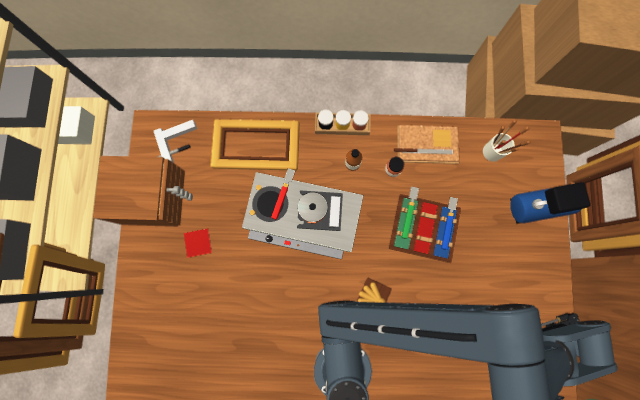

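View pics/scene0.png

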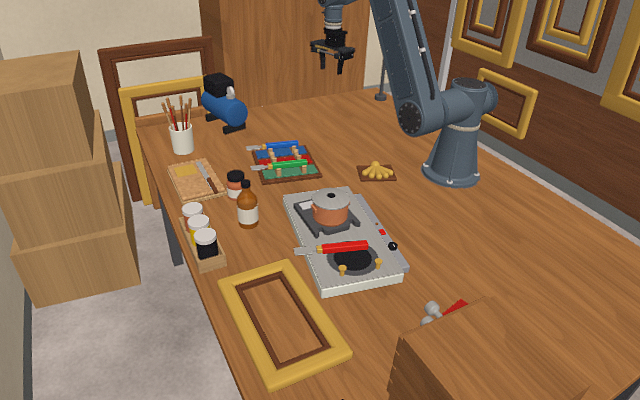

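The top view has +x up and +y to the left. It shows the warmer near (303,215), the red spatula handle around (278,205) with its blade toward (290,175), the pot lid near (312,206) and the empty red cradle near (426,227), between green and blue. In the scene view the pegs are near (342,270) and (378,263).

```bash
python3 - <<'E'
from h import *
np.set_printoptions(precision=4,suppress=True)
im=cv2.imread('pics/top0.png'); hsv=cv2.cvtColor(im,cv2.COLOR_BGR2HSV)
m=cv2.inRange(hsv,(0,190,120),(6,255,255))|cv2.inRange(hsv,(174,190,120),(180,255,255))
n,l,st,c=cv2.connectedComponentsWithStats(m)
for i in range(1,n):
    if st[i,4]>20: 
        r=cv2.minAreaRect(np.argwhere(l==i)[:,::-1].astype(np.float32)); print(st[i],r, onz('top',cv2.boxPoints(r),.06)[:,:2].tolist())
# rough: warmer deck corners clicked
print(onz('top',[(257,173),(363,193),(353,252),(243,230)],.045))
print('cradle',onz('top',[(426,227)],.03),'pot lid',onz('top',[(312.5,207)],.13))
for n,lo,hi in(('b',(105,150,80),(125,255,255)),('g',(45,120,60),(80,255,255))):
    k=cv2.inRange(hsv,lo,hi); k[:, :380]=0;k[:,480:]=0; k[:170]=0;k[270:]=0
    r=cv2.minAreaRect(np.argwhere(k)[:,::-1].astype(np.float32));print(n,r,onz('top',[r[0]],.05),onz('top',cv2.boxPoints(r),.05)[:,:2].tolist())
b=im[150:280,220:480]; cv2.imwrite('pics/c1.png',cv2.resize(b,None,fx=3,fy=3,interpolation=cv2.INTER_CUBIC))
E
```

```text
[271 186  17  33 194] ((278.93792724609375, 202.2956085205078), (5.72419548034668, 33.576255798339844), 19.98310661315918) [[0.5469721443427984, 0.27753230355236475], [0.6666323306420774, 0.24013359785606864], [0.6596525556260491, 0.2197397067396626], [0.5402070383918594, 0.2573533356312983]]
[421 202  17  13 157] ((429.0, 207.99998474121094), (15.835925102233887, 9.978801727294922), 12.528807640075684) [[0.5823188413167986, -0.2744816274758179], [0.6190912123825858, -0.28311212046332607], [0.6075418681108677, -0.34073352627764325], [0.570824382834211, -0.33186403056630354]]
[416 216  19  22 304] ((425.3077087402344, 226.9615478515625), (15.885405540466309, 19.415494918823242), 11.309932708740234) [[0.49388246325506896, -0.25645263462300755], [0.5645909746529479, -0.2713897305595734], [0.5543225635270113, -0.3291241982044159], [0.4836962326758144, -0.3137420605672711]]
[184 229  28  29 618] ((197.1154022216797, 242.5769500732422), (24.710630416870117, 25.495094299316406), 78.69007110595703) [[0.47970562545434936, 0.6023757521610897], [0.5007260997117713, 0.5101178754640959], [0.41243
[... 461 characters left out ...]
981  0.3798  0.045 ]]
cradle [[ 0.5273 -0.3027  0.03  ]] pot lid [[0.5773 0.1214 0.13  ]]
b ((444.8509216308594, 231.9732208251953), (14.082650184631348, 48.860233306884766), 10.175511360168457) [[ 0.5081 -0.3677  0.05  ]] [[0.4233269848792764, -0.32434278687365664], [0.6026964139534744, -0.3601023989537496], [0.5945177018242178, -0.4122729726668984], [0.415247453851178, -0.37549790109794945]]
g ((407.0352478027344, 221.84115600585938), (8.026427268981934, 34.16655349731445), 12.52880859375) [[ 0.5427 -0.2273  0.05  ]] [[0.4834444226828921, -0.19866171802222077], [0.6085550747370021, -0.22707876261964804], [0.6026746456666924, -0.2563822716354991], [0.4776713770461433, -0.22757348821671747]]
```

View pics/c1.png

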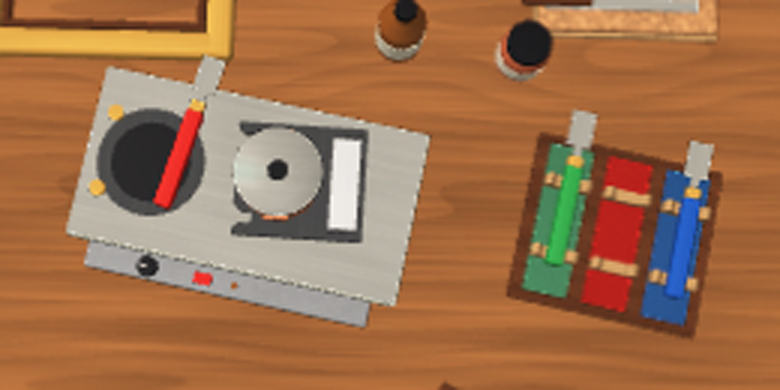

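```bash
python3 -m jog '[[[40,-20,-5],[0,0,3],0],[[80,-40,-10],[0,0,6],0],[[120,-58,-15],[0,0,9],0],[[160,-76,-20],[0,0,12],0],[[200,-95,-25],[0,0,15],0],[[240,-114,-30],[0,0,18],0],[[280,-133,-30],[0,0,21],0],[[320,-152,-30],[0,0,24],0],[[360,-171,-30],[0,0,27],0],[[390,-184,-30],[0,0,29],0],[[410,-193,-30],[0,0,29],0],[[410,-193,-30],[0,0,29],0]]'
python3 - <<'E'
from h import *
np.set_printoptions(precision=4,suppress=True)
im,s=cap('wrist','w1.png');np.save('s1.npy',s); print(s['position'],s['tcp_rot'],s['force'])
E
```

```text
time_s: 1.1
position: [0.5237, -0.2862, 0.2522]
tcp_rot: [[0.98, -0.198, 0.003], [-0.198, -0.98, 0.003], [0.002, -0.003, -1.0]]
force: [0.2, -0.7, 0.2]
opening: 0.997
[ 0.5237 -0.2862  0.2522] [[ 0.9802 -0.1982  0.0026]
 [-0.1982 -0.9802  0.0026]
 [ 0.002  -0.0031 -1.    ]] [ 0.1746 -0.7428  0.1626]
```

View pics/w1.png

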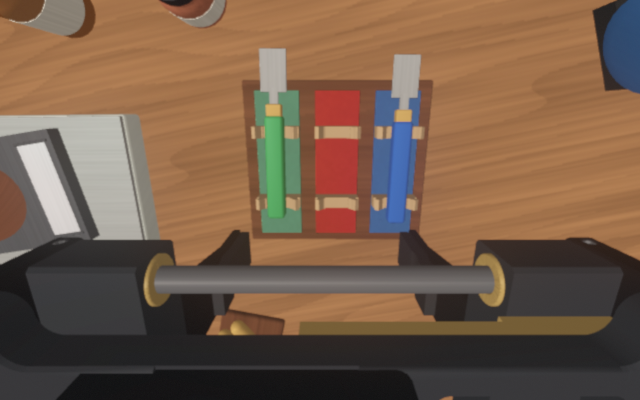

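The red strip lies at columns 315–359 and rows 90–233, with its bars near rows 132 and 203. The green spatula is to the left and the blue to the right.

```bash
cat >> h.py <<'E'
def redmask(im):
    hsv=cv2.cvtColor(im,cv2.COLOR_BGR2HSV)
    return cv2.inRange(hsv,(0,180,90),(6,255,255))|cv2.inRange(hsv,(174,180,90),(180,255,255))
E
python3 - <<'E'
from h import *
np.set_printoptions(precision=4,suppress=True)
s=np.load('s1.npy',allow_pickle=True).item()
m=redmask(cv2.imread('pics/w1.png')); w=np.zeros_like(m); w[70:240,300:370]=m[70:240,300:370]
pw=cv2.boxPoints(cv2.minAreaRect(np.argwhere(w)[:,::-1].astype(np.float32)))
m=redmask(cv2.imread('pics/top0.png')); w=np.zeros_like(m); w[195:260,405:445]=m[195:260,405:445]
pt=cv2.boxPoints(cv2.minAreaRect(np.argwhere(w)[:,::-1].astype(np.float32)))
print(pw,pt)
# match by order in world
for a in (pw,pt): pass
A=onz('wrist',pw,.018,s);B=onz('top',pt,.018);print(A,A.mean(0));print(B,B.mean(0))
j=[np.argmin(np.linalg.norm(B-a,axis=1)) for a in A]
print(tri('wrist',pw,'top',pt[j],s))
e=[sorted(A.tolist())]; lo=np.mean(e[0][:2],0);hi=np.mean(e[0][2:],0);d=hi-lo;print('ang',np.degrees(np.arctan2(d[1],d[0])),np.linalg.norm(d))
E
```

```text
[[316. 231.]
 [316.  91.]
 [357.  91.]
 [357. 231.]] [[412.4644 250.7673]
 [422.0512 201.2357]
 [437.8777 204.2989]
 [428.2909 253.8305]]
[[ 0.4431 -0.2568  0.018 ]
 [ 0.6251 -0.2951  0.018 ]
 [ 0.615  -0.3448  0.018 ]
 [ 0.4318 -0.3134  0.018 ]] [ 0.5288 -0.3025  0.018 ]
[[ 0.4381 -0.2534  0.018 ]
 [ 0.6273 -0.2922  0.018 ]
 [ 0.6169 -0.3529  0.018 ]
 [ 0.4279 -0.313   0.018 ]] [ 0.5275 -0.3029  0.018 ]
[[ 0.4388 -0.2557  0.007   0.0003]
 [ 0.627  -0.2944  0.0113  0.0031]
 [ 0.6121 -0.342   0.0532  0.0033]
 [ 0.4285 -0.3142  0.0109  0.0013]]
ang -10.802755748007728 0.18592814966512264
```

```bash
python3 -m jog '[[[-2,-40,0],[0,0,1],0],[[-4,-80,0],[0,0,2],0],[[-6,-120,0],[0,0,3],0],[[-8,-160,0],[0,0,4],0],[[-10,-200,0],[0,0,5],0],[[-12,-240,0],[0,0,6],0],[[-14,-280,0],[0,0,6],0],[[-17,-320,0],[0,0,6],0],[[-20,-360,0],[0,0,6],0],[[-23,-400,0],[0,0,6],0],[[-25,-420,0],[0,0,6],0],[[-28,-430,0],[0,0,6],0]]'
python3 - <<'E'
from h import *
im,s=cap('wrist','w2.png');np.save('s2.npy',s); print(s['position'],s['force'])
E
python3 -m jog '[[[0,-30,0],[0,0,0],0],[[0,-70,0],[0,0,0],0],[[0,-100,0],[0,0,0],0],[[0,-110,0],[0,0,0],0],[[0,-110,0],[0,0,0],0]]'
python3 - <<'E'
from h import *
im,s=cap('wrist','w3.png');np.save('s3.npy',s); print(s['position'],s['force'])
a=cv2.imread('pics/w2.png')[:260];b=cv2.imread('pics/w3.png')[:260];cv2.imwrite('pics/w23.png',np.vstack([a,b]))
E
```

```text
time_s: 2.15
position: [0.5799, 0.1368, 0.2522]
tcp_rot: [[0.953, -0.304, -0.0], [-0.304, -0.953, 0.0], [-0.0, -0.0, -1.0]]
force: [0.3, 0.8, -0.1]
opening: 0.999
[0.57994429 0.13676535 0.2521682 ] [ 0.28915425  0.80551351 -0.1226179 ]
time_s: 2.62
position: [0.6142, 0.2397, 0.252]
tcp_rot: [[0.952, -0.305, -0.0], [-0.305, -0.952, -0.001], [0.0, 0.001, -1.0]]
force: [-0.2, -0.8, 0.1]
opening: 0.997
[0.61424968 0.23967364 0.25200836] [-0.24983318 -0.83243638  0.10341154]
```

View pics/w23.png

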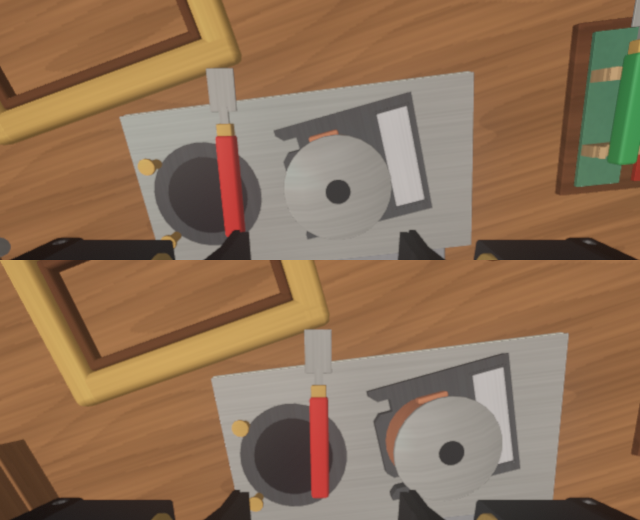

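Both views show the spatula handle along the tool axis: w3 columns 310–328, rows 137–237. The pegs in w3 are at (240,168) and (256,244), and the foot's heel corners are (411,93) and (431,208) in w2, (507,93) and (519,208) in w3. The far deck corners are visible in both.

```bash
python3 - <<'E'
from h import *
np.set_printoptions(precision=4,suppress=True)
s2=np.load('s2.npy',allow_pickle=True).item();s3=np.load('s3.npy',allow_pickle=True).item()
T=lambda p,q:tri('wrist',p,'wrist',q,s2,s3)
print('handle far end mid',T([(226,136)],[(319,137)]))
m=redmask(cv2.imread('pics/w3.png'));m[:, :290]=0;m[:,350:]=0;m[240:]=0
r=cv2.minAreaRect(np.argwhere(m)[:,::-1].astype(np.float32));b=cv2.boxPoints(r);print(r);P=onz('wrist',b,.065,s3);print('handle z.065',P,P.mean(0))
print('deck far corners (+y,-y)',T([(121,117),(473,73)],[(213,117),(566,73)]))
A=onz('wrist',[(213,117),(566,73)],.045,s3);print(A)
print('pegs +x,-x',T([(148,167),(173,240)],[(240,168),(256,244)]))
print(onz('wrist',[(240,168),(256,244)],.070,s3))
print('heel corners +x,-x',T([(411,93),(431,208)],[(507,93),(519,208)]))
print(onz('wrist',[(411,93),(431,208)],.061,s2),onz('wrist',[(507,93),(519,208)],.061,s3))
print('nose corner',T([(275,131)],[(367,131)]),onz('wrist',[(367,131)],.061,s3))
E
```

```text
handle far end mid [[0.6614 0.2313 0.056  0.0003]]
((318.5, 207.5), (57.0, 15.0), 90.0)
handle z.065 [[0.6188 0.2549 0.065 ]
 [0.6134 0.2381 0.065 ]
 [0.5443 0.2601 0.065 ]
 [0.55   0.2779 0.065 ]] [0.5816 0.2578 0.065 ]
deck far corners (+y,-y) [[ 0.7202  0.3432  0.0467  0.0016]
 [ 0.6415 -0.0641  0.0359  0.0011]]
[[ 0.7211  0.3435  0.045 ]
 [ 0.643  -0.0576  0.045 ]]
pegs +x,-x [[0.6561 0.3307 0.0621 0.0004]
 [0.5578 0.3513 0.0517 0.0036]]
[[0.657  0.3281 0.07  ]
 [0.5626 0.3453 0.07  ]]
heel corners +x,-x [[0.6425 0.0145 0.0537 0.0012]
 [0.5046 0.0235 0.0602 0.0011]]
[[0.6421 0.0167 0.061 ]
 [0.5043 0.0238 0.061 ]] [[0.6439 0.0184 0.061 ]
 [0.5056 0.0238 0.061 ]]
nose corner [[0.6499 0.1757 0.0504 0.0014]] [[0.6516 0.1767 0.061 ]]
```

```bash
python3 -m jog '[[[-8,-17,30],[0,0,0],0],[[-17,-35,65],[0,0,0],0],[[-17,-35,100],[0,0,0],0],[[-17,-35,125],[0,0,0],0],[[-17,-35,140],[0,0,0],0],[[-17,-35,140],[0,0,0],0],[[-17,-35,140],[0,0,0],0]]'
python3 - <<'E'
from h import *
np.set_printoptions(precision=4,suppress=True)
im,s=cap('wrist','w4.png'); print(s['position'],s['force'])
m=redmask(im[:,:,::-1].copy());m[:,:250]=0;m[:,450:]=0
n,l,st,c=cv2.connectedComponentsWithStats(m);i=1+np.argmax(st[1:,4]);print(st[i])
for row in range(st[i,1]+5,st[i,1]+st[i,3]-3,12):
    x=np.where(l[row]==i)[0]; P=onz('wrist',[(x.min()-.5,row),(x.max()+.5,row)],.065,s); print(row,x.min(),x.max(),((P-s['position'])@s['tcp_rot'])[:,:2]*1000)
E
```

```text
time_s: 3.25
position: [0.6078, 0.2756, 0.1119]
tcp_rot: [[0.951, -0.308, -0.003], [-0.308, -0.951, -0.001], [-0.002, 0.002, -1.0]]
force: [-0.2, 0.6, 0.2]
opening: 0.998
[0.6078 0.2756 0.1119] [-0.1732  0.5886  0.2329]
[ 344  164   30  101 2292]
169 346 347 [[37.2463 14.4646]
 [37.2454 15.8629]]
181 345 365 [[28.661  13.9248]
 [28.6506 28.7752]]
193 345 371 [[19.8782 14.0878]
 [19.8632 33.4011]]
205 344 372 [[10.892  13.5311]
 [10.8742 34.5161]]
217 345 373 [[ 1.6933 14.4254]
 [ 1.6736 35.6575]]
229 344 372 [[-7.723  13.8596]
 [-7.7447 35.3441]]
241 344 371 [[-17.3669  14.0299]
 [-17.3897  35.0233]]
253 345 371 [[-27.247   14.9631]
 [-27.2709  35.4539]]
```

View pics/w4.png

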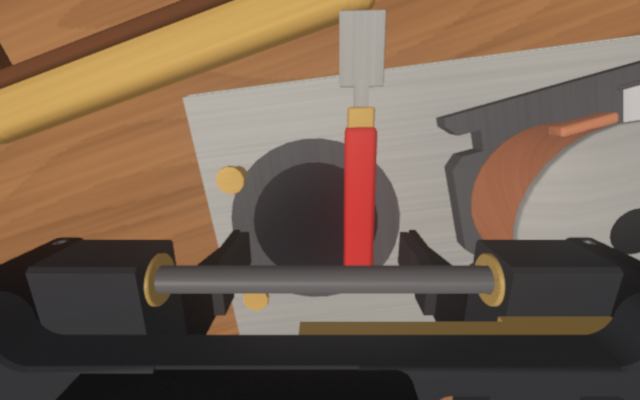

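The handle sits at tool y +14 to +35, so the right finger has room. The lid edge at (513,200) is close to the gripper body. I'll shift a little to −y, descend, and let the closing finger draw the handle away from the pot.

```bash
python3 -m jog '[[[0,-4,15],[0,0,0],0],[[0,-4,35],[0,0,0],0],[[0,-4,50],[0,0,0],0],[[0,-4,58],[0,0,0],0],[[0,-4,62],[0,0,0],0],[[0,-4,62],[0,0,0],0]]'
python3 -m jog '[[[0,0,0],[0,0,0],0.3],[[0,0,0],[0,0,0],0.4],[[0,0,0],[0,0,0],0.5],[[0,0,0],[0,0,0],0.6],[[0,0,0],[0,0,0],0.7],[[0,0,0],[0,0,0],0.8],[[0,0,0],[0,0,0],1],[[0,0,0],[0,0,0],1],[[0,0,0],[0,0,0],1],[[0,0,0],[0,0,0],1]]'
```

```text
time_s: 3.8
position: [0.6093, 0.2819, 0.05]
tcp_rot: [[0.952, -0.306, -0.001], [-0.306, -0.952, -0.0], [-0.001, 0.0, -1.0]]
force: [-0.6, -0.2, -0.8]
opening: 1.003
time_s: 4.63
position: [0.6094, 0.282, 0.0506]
tcp_rot: [[0.952, -0.306, 0.0], [-0.306, -0.952, -0.0], [0.0, 0.0, -1.0]]
force: [0.2, -1.3, -0.4]
opening: 0.326
```

```bash
python3 -m jog '[[[0,0,0],[0,0,0],1],[[0,0,0],[0,0,0],1],[[0,0,0],[0,0,0],1],[[0,0,0],[0,0,0],1]]'
python3 -m jog '[[[0,0,-8],[0,0,0],1],[[0,0,-20],[0,0,0],1],[[0,0,-40],[0,0,0],1],[[0,0,-70],[0,0,0],1],[[0,0,-100],[0,0,0],1],[[0,0,-130],[0,0,0],1],[[0,0,-150],[0,0,0],1],[[0,0,-160],[0,0,0],1],[[0,0,-160],[0,0,0],1]]'
python3 - <<'E'
from h import *
im,s=cap('wrist','w5.png')
E
```

```text
time_s: 4.97
position: [0.6094, 0.2821, 0.0505]
tcp_rot: [[0.952, -0.306, -0.0], [-0.306, -0.952, 0.0], [-0.0, -0.0, -1.0]]
force: [-1.3, -0.8, 0.9]
opening: 0.252
time_s: 5.72
position: [0.6112, 0.2828, 0.2147]
tcp_rot: [[0.952, -0.306, 0.007], [-0.306, -0.952, 0.002], [0.006, -0.004, -1.0]]
force: [0.4, -0.4, -0.4]
opening: 0.248
```

View pics/w5.png

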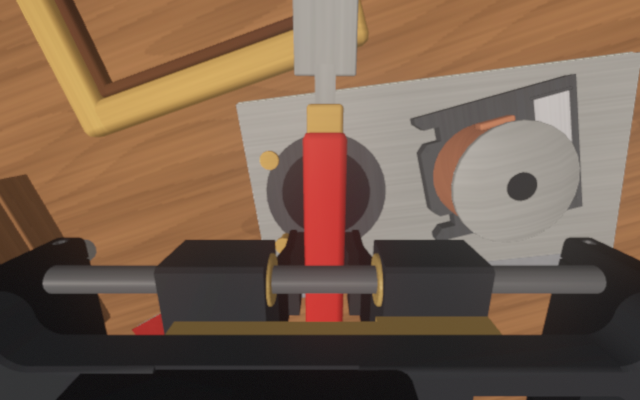

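```bash
python3 - <<'E'
from h import *
np.set_printoptions(precision=4,suppress=True)
s=bot.read_state(); im=cv2.imread('pics/w5.png');m=redmask(im)
for c in (315,325,335): print(np.where(m[:250,c])[0].min())
r=np.where(m[:250,325])[0].min()-.5
p=s['position'];P=onz('wrist',[(325,r)],p[2]+.0145,s);t=(P-p)@s['tcp_rot'];print('far end in tool',t*1000)
ox=t[0,0]-.063; print('spatula origin tool x',ox)
c=np.array([.528,-.3027]);a=np.radians(-11.5);
tgt=c-ox*np.array([np.cos(a),np.sin(a)]);print('tcp target',tgt)
print('delta tool',np.r_[tgt-p[:2],0]@s['tcp_rot']*1000, 'turn', np.degrees(np.arctan2(s['tcp_rot'][1,0],s['tcp_rot'][0,0])-a))
E
```

```text
186
180
166
far end in tool [[ 43.1752  -0.0212 -14.3932]]
spatula origin tool x -0.0198248377747079
tcp target [ 0.5474 -0.3067]
delta tool [120.7348 579.8716  -0.7596] turn -6.319586459570368
```

```bash
python3 - <<'E'
from h import *
np.set_printoptions(precision=4,suppress=True)
s=bot.read_state();p=s['position'];P=onz('wrist',[(325,133)],p[2]+.0145,s);t=(P-p)@s['tcp_rot'];print('far end in tool',t*1000)
ox=t[0,0]-.063; print('spatula origin tool x',ox)
c=np.array([.528,-.3027]);a=np.radians(-11.5);
tgt=c-ox*np.array([np.cos(a),np.sin(a)]);print('tcp target',tgt)
print('delta tool',np.r_[tgt-p[:2],0]@s['tcp_rot']*1000)
E
```

```text
far end in tool [[ 65.8596  -0.0331 -14.337 ]]
spatula origin tool x 0.002859630631313212
tcp target [ 0.5252 -0.3021]
delta tool [ 98.1882 582.3685  -0.8199]
```

```bash
python3 -m jog '[[[3,20,0],[0,0,0],1],[[9,55,0],[0,0,0],1],[[16,95,0],[0,0,0],1],[[23,135,0],[0,0,0],1],[[30,175,0],[0,0,0],1],[[37,215,0],[0,0,0],1],[[44,255,0],[0,0,0],1],[[51,295,0],[0,0,0],1],[[58,335,0],[0,0,0],1],[[65,375,0],[0,0,0],1],[[71,415,0],[0,0,0],1],[[78,455,0],[0,0,0],1]]'
python3 -m jog '[[[6,40,0],[0,0,-2],1],[[12,80,0],[0,0,-4],1],[[17,110,0],[0,0,-6],1],[[20,127,0],[0,0,-6.3],1],[[20,127,20],[0,0,-6.3],1],[[20,127,40],[0,0,-6.3],1],[[20,127,40],[0,0,-6.3],1],[[20,127,40],[0,0,-6.3],1]]'
python3 - <<'E'
from h import *
np.set_printoptions(precision=4,suppress=True)
im,s=cap('wrist','w6.png');np.save('s6.npy',s)
a=np.radians(-11.5);p=s['position'];tgt=np.array([.5252,-.3021]);print(p,np.r_[tgt-p[:2],0]@s['tcp_rot']*1000)
E
```

```text
time_s: 6.77
position: [0.5423, -0.176, 0.2084]
tcp_rot: [[0.952, -0.306, -0.004], [-0.306, -0.952, 0.002], [-0.005, -0.001, -1.0]]
force: [1.3, 0.3, -1.4]
opening: 0.248
time_s: 7.43
position: [0.5228, -0.3007, 0.1678]
tcp_rot: [[0.98, -0.2, -0.005], [-0.2, -0.98, 0.004], [-0.006, -0.003, -1.0]]
force: [-0.5, 0.6, -0.9]
opening: 0.251
[ 0.5228 -0.3007  0.1678] [ 2.6088  0.9171 -0.0187]
```

View pics/w6.png

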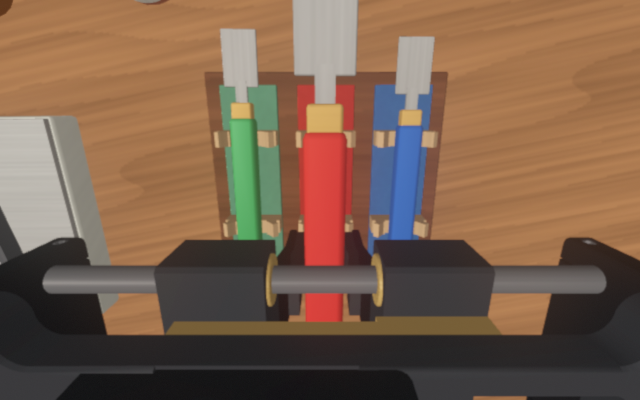

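The held spatula is straight. The cradle bar at row 139 spans columns 296–355, centred under the handle at column 325. I'll check the bar height and position once, then lower.

```bash
python3 - <<'E'
from h import *
np.set_printoptions(precision=4,suppress=True)
s1=np.load('s1.npy',allow_pickle=True).item();s6=np.load('s6.npy',allow_pickle=True).item()
t=tri('wrist',[(423,132),(252,132),(315,90),(359,90)],'wrist',[(437,139),(215,139),(297,85),(354,85)],s1,s6);print(t)
P=onz('wrist',[(296,139),(355,139)],.045,s6);print(((P-s6['position'])@s6['tcp_rot'])*1000)
E
```

```text
[[ 0.5551 -0.4054  0.0651  0.0003]
 [ 0.5932 -0.2113  0.0467  0.    ]
 [ 0.6262 -0.2941  0.0192  0.0004]
 [ 0.6175 -0.3522 -0.0234  0.0002]]
[[ 51.6066 -26.6279 122.6198]
 [ 51.6052  28.0602 122.4355]]
```

```bash
python3 -m jog '[[[1,0,20],[0,0,0],1],[[3,1,50],[0,0,0],1],[[3,1,80],[0,0,0],1],[[3,1,98],[0,0,0],1],[[3,1,108],[0,0,0],1],[[3,1,114],[0,0,0],1],[[3,1,119],[0,0,0],1],[[3,1,123],[0,0,0],1],[[3,1,123],[0,0,0],1]]'
```

```text
time_s: 8.23
position: [0.5278, -0.3038, 0.048]
tcp_rot: [[0.98, -0.2, 0.001], [-0.2, -0.98, -0.001], [0.001, 0.001, -1.0]]
force: [-0.1, 0.0, -0.8]
opening: 0.252
```

```bash
python3 -m jog '[[[0,0,2],[0,0,0],1],[[0,0,4],[0,0,0],1],[[0,0,5.5],[0,0,0],1],[[0,0,5.5],[0,0,0],1],[[0,0,5.5],[0,0,0],1]]'
```

```text
time_s: 8.65
position: [0.5273, -0.3036, 0.0422]
tcp_rot: [[0.98, -0.2, 0.0], [-0.2, -0.98, -0.0], [0.0, 0.0, -1.0]]
force: [-0.2, -0.1, -1.4]
opening: 0.251
```

```bash
python3 -m jog '[[[0,0,1],[0,0,0],1],[[0,0,2],[0,0,0],1],[[0,0,2],[0,0,0],1],[[0,0,2],[0,0,0],1]]'
```

```text
time_s: 8.98
position: [0.5275, -0.3038, 0.0415]
tcp_rot: [[0.98, -0.2, 0.001], [-0.2, -0.98, -0.001], [0.001, 0.0, -1.0]]
force: [-2.0, 0.2, 7.1]
opening: 0.25
```

Contact at the expected height. Now to release: open only partly, then rise.

```bash
python3 -m jog '[[[0,0,0],[0,0,0],0.7],[[0,0,0],[0,0,0],0.6],[[0,0,0],[0,0,0],0.55],[[0,0,0],[0,0,0],0.55],[[0,0,0],[0,0,0],0.55]]'
python3 -m jog '[[[0,0,-10],[0,0,0],0.55],[[0,0,-30],[0,0,0],0.55],[[0,0,-60],[0,0,0],0.55],[[0,0,-100],[0,0,0],0.55],[[0,0,-140],[0,0,0],0.4],[[0,0,-180],[0,0,0],0.2],[[0,0,-210],[0,0,0],0],[[0,0,-210],[0,0,0],0],[[0,0,-210],[0,0,0],0]]'
python3 - <<'E'
from h import *
im,s=cap('wrist','w7.png');np.save('s7.npy',s)
E
```

```text
time_s: 9.4
position: [0.5273, -0.3036, 0.0398]
tcp_rot: [[0.98, -0.2, -0.0], [-0.2, -0.98, 0.0], [-0.0, -0.0, -1.0]]
force: [-0.2, -0.2, -0.4]
opening: 0.437
time_s: 10.15
position: [0.5283, -0.3043, 0.2533]
tcp_rot: [[0.98, -0.2, 0.005], [-0.2, -0.98, -0.004], [0.005, 0.003, -1.0]]
force: [-1.3, 1.2, -0.7]
opening: 0.74
```

View pics/w7.png

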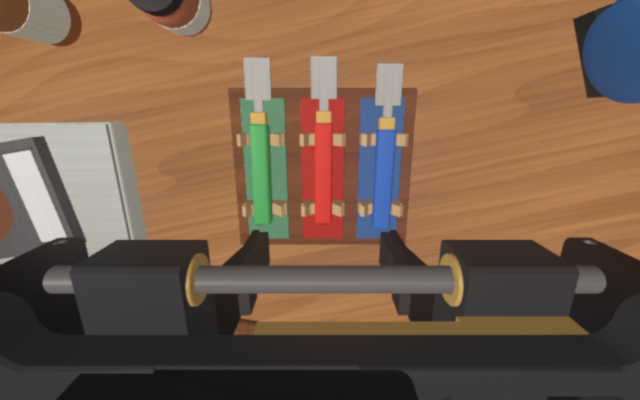

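The red spatula lies in the red cradle, parallel to its neighbours: handle at column 323, rows 122–222. Next comes the pot. I turn the tool so the jaw spread lies along the heel and go to just behind it.

```bash
python3 -m jog '[[[0,-20,0],[0,0,-7],0],[[-1,-50,0],[0,0,-14],0],[[-3,-85,0],[0,0,-21],0],[[-5,-120,0],[0,0,-28],0],[[-7,-155,0],[0,0,-35],0],[[-9,-190,0],[0,0,-42],0],[[-11,-225,0],[0,0,-49],0],[[-13,-255,0],[0,0,-56],0],[[-15,-280,0],[0,0,-63],0],[[-16,-297,0],[0,0,-70],0],[[-16,-297,0],[0,0,-77],0],[[-16,-297,0],[0,0,-84],0]]'
python3 -m jog '[[[0,0,0],[0,0,-7],0],[[0,0,0],[0,0,-14],0],[[0,0,0],[0,0,-14.7],0],[[0,0,0],[0,0,-14.7],0]]'
python3 - <<'E'
from h import *
im,s=cap('wrist','w8.png');np.save('s8.npy',s)
E
```

```text
time_s: 11.2
position: [0.5694, -0.0075, 0.2477]
tcp_rot: [[0.293, 0.956, -0.005], [0.956, -0.293, 0.001], [-0.0, -0.005, -1.0]]
force: [-0.2, -0.1, -0.7]
opening: 0.998
time_s: 11.53
position: [0.5698, -0.0091, 0.2483]
tcp_rot: [[0.052, 0.999, -0.004], [0.999, -0.052, 0.001], [0.001, -0.004, -1.0]]
force: [0.0, -0.1, -1.0]
opening: 0.998
```

View pics/w8.png

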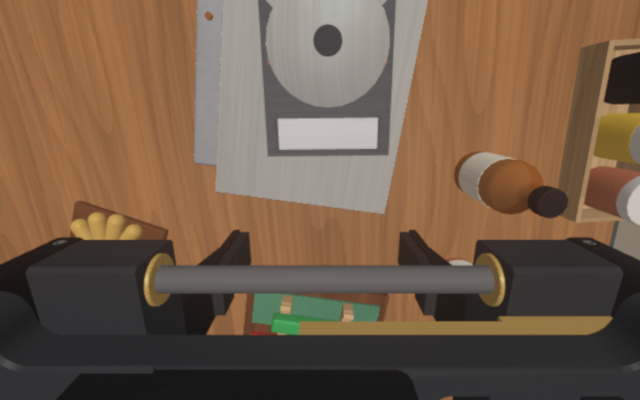

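The heel edge runs from (268,156) to (389,154). The −y deck corners are (217,191) and (384,213).

```bash
python3 - <<'E'
from h import *
np.set_printoptions(precision=4,suppress=True)
s=np.load('s8.npy',allow_pickle=True).item()
H=onz('wrist',[(268,156.5),(389,154.5)],.061,s);D=onz('wrist',[(217,191),(384,213)],.045,s)
for n,Q in(('heel',H),('deck',D)):
    d=Q[1]-Q[0];print(n,Q,Q.mean(0),np.linalg.norm(d),np.degrees(np.arctan2(d[1],d[0])))
a=np.radians(-10.8);wx=np.array([np.cos(a),np.sin(a)]);wy=np.array([-wx[1],wx[0]])
print('center from deck',D.mean(0)[:2]+.21*wy,'from pegs',np.array([.6098,.3367])-.178*wy)
pm=np.array([.6098,.3367]); hh=pm-.143*wy; print('heel home',hh)
h=H.mean(0)[:2]; print('heel rel home (wx,wy)',(h-hh)@wx,(h-hh)@wy)
p=s['position'];print('heel in tool',(H-p)@s['tcp_rot']*1000,p)
E
```

```text
heel [[0.5055 0.0217 0.061 ]
 [0.6452 0.0168 0.061 ]] [0.5753 0.0193 0.061 ] 0.1398222747124462 -2.0097204532128643
deck [[ 0.4341 -0.02    0.045 ]
 [ 0.6426 -0.0597  0.045 ]] [ 0.5384 -0.0398  0.045 ] 0.21226187332112118 -10.767995443236586
center from deck [0.5777 0.1664] from pegs [0.5764 0.1619]
heel home [0.583  0.1962]
heel rel home (wx,wy) 0.025606757496856387 -0.1752445049627337
heel in tool [[ 27.3905 -65.1769 187.6002]
 [ 29.72    74.6249 187.0654]] [ 0.5698 -0.0091  0.2483]
```

```bash
python3 -m jog '[[[3,2,30],[0,0,-0.5],0],[[8,5,70],[0,0,-1],0],[[8,5,110],[0,0,-1],0],[[8,5,145],[0,0,-1],0],[[8,5,170],[0,0,-1],0],[[8,5,185],[0,0,-1],0],[[8,5,193],[0,0,-1],0],[[8,5,197],[0,0,-1],0],[[8,5,197],[0,0,-1],0],[[8,5,197],[0,0,-1],0]]'
python3 -m jog '[[[2,0,0],[0,0,0],0],[[4,0,0],[0,0,0],0],[[6,0,0],[0,0,0],0],[[8,0,0],[0,0,0],0],[[9,0,0],[0,0,0],0],[[10,0,0],[0,0,0],0],[[11,0,0],[0,0,0],0],[[12,0,0],[0,0,0],0],[[13,0,0],[0,0,0],0],[[14,0,0],[0,0,0],0]]'
```

```text
time_s: 12.42
position: [0.5771, -0.0018, 0.0538]
tcp_rot: [[0.033, 0.999, 0.002], [0.999, -0.033, -0.0], [-0.0, 0.002, -1.0]]
force: [-0.1, -0.2, -0.1]
opening: 1.0
time_s: 13.25
position: [0.578, 0.0106, 0.0537]
tcp_rot: [[0.031, 1.0, 0.002], [1.0, -0.031, -0.003], [-0.003, 0.003, -1.0]]
force: [0.4, -6.2, 1.9]
opening: 0.997
```

Contact, with about 6 N of push. Now the slow arc.

```bash
python3 -m jog '[[[2,-0.1,0],[0,0,0.1],0],[[4,-0.3,0.5],[0,0,0.2],0],[[6,-0.4,1],[0,0,0.3],0],[[8,-0.5,1],[0,0,0.4],0],[[10,-0.7,1],[0,0,0.5],0],[[12,-0.8,1],[0,0,0.6],0],[[14,-0.9,1],[0,0,0.7],0],[[16,-1.1,1],[0,0,0.8],0],[[18,-1.2,1],[0,0,0.9],0],[[20,-1.3,1],[0,0,1],0],[[22,-1.5,1],[0,0,1.1],0],[[24,-1.6,1],[0,0,1.2],0]]'
python3 -m jog '[[[2,-0.1,0],[0,0,0.1],0],[[4,-0.3,0],[0,0,0.2],0],[[6,-0.4,0],[0,0,0.3],0],[[8,-0.5,0],[0,0,0.4],0],[[10,-0.7,0],[0,0,0.5],0],[[12,-0.8,0],[0,0,0.6],0],[[14,-0.9,0],[0,0,0.7],0],[[16,-1.1,0],[0,0,0.8],0],[[18,-1.2,0],[0,0,0.9],0],[[20,-1.3,0],[0,0,1],0],[[22,-1.5,0],[0,0,1.1],0],[[24,-1.6,0],[0,0,1.2],0]]'
python3 -m jog '[[[2,-0.1,0],[0,0,0.1],0],[[4,-0.3,0],[0,0,0.2],0],[[6,-0.4,0],[0,0,0.3],0],[[8,-0.5,0],[0,0,0.4],0],[[10,-0.7,0],[0,0,0.5],0],[[12,-0.8,0],[0,0,0.6],0],[[14,-0.9,0],[0,0,0.7],0],[[16,-1.1,0],[0,0,0.8],0],[[18,-1.2,0],[0,0,0.9],0],[[20,-1.3,0],[0,0,1],0],[[22,-1.5,0],[0,0,1.1],0],[[24,-1.6,0],[0,0,1.2],0]]'
python3 -m jog '[[[2,-0.1,0],[0,0,0.1],0],[[4,-0.3,0],[0,0,0.2],0],[[6,-0.4,0],[0,0,0.3],0],[[8,-0.5,0],[0,0,0.4],0],[[10,-0.7,0],[0,0,0.5],0],[[12,-0.8,0],[0,0,0.6],0],[[14,-0.9,0],[0,0,0.7],0],[[16,-1.1,0],[0,0,0.8],0],[[18,-1.2,0],[0,0,0.9],0],[[20,-1.3,0],[0,0,1],0],[[22,-1.5,0],[0,0,1.1],0],[[24,-1.6,0],[0,0,1.2],0]]'
```

```text
time_s: 14.25
position: [0.5778, 0.0336, 0.0535]
tcp_rot: [[0.051, 0.999, 0.004], [0.999, -0.051, -0.004], [-0.004, 0.004, -1.0]]
force: [-1.0, -9.3, 6.0]
opening: 1.002
time_s: 15.25
position: [0.5773, 0.0577, 0.0535]
tcp_rot: [[0.072, 0.997, 0.003], [0.997, -0.072, -0.004], [-0.004, 0.004, -1.0]]
force: [-1.7, -10.2, 7.1]
opening: 1.003
time_s: 16.25
position: [0.5772, 0.0818, 0.0535]
tcp_rot: [[0.092, 0.996, 0.003], [0.996, -0.092, -0.004], [-0.004, 0.003, -1.0]]
force: [-0.8, -10.3, 7.5]
opening: 1.001
time_s: 17.25
position: [0.5776, 0.1058, 0.0535]
tcp_rot: [[0.113, 0.994, 0.002], [0.994, -0.113, -0.004], [-0.004, 0.003, -1.0]]
force: [-0.7, -9.7, 8.2]
opening: 1.001
```

```bash
python3 - <<'E'
from h import *
im,s=cap('wrist','w9.png');np.save('s9.npy',s); sc,_=cap('scene','sc9.png')
a=sc[170:310,260:430,::-1];a=cv2.resize(a,(680,560//1),interpolation=cv2.INTER_CUBIC)[:360]
a=cv2.resize(sc[180:310,280:420,::-1],(420,390),interpolation=cv2.INTER_CUBIC)
w=cv2.resize(im[:,:,::-1],(380,238)); 
cv2.imwrite('pics/c9.png',np.hstack([a,np.vstack([w,np.zeros((152,380,3),np.uint8)])]))
E
```

```text
(no output)
```

View pics/c9.png

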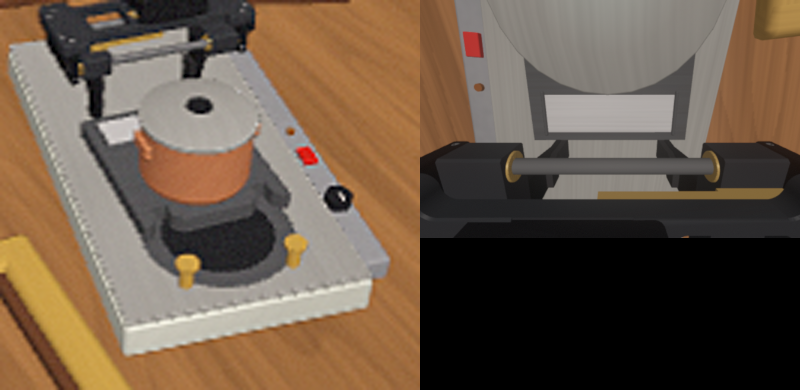

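The pot is about 70 mm short of home, its heel square on the fingers. I get its pose from the wrist picture (heel corners near (185,233) and (450,233)).

```bash
python3 - <<'E'
from h import *
np.set_printoptions(precision=4,suppress=True)
s=np.load('s9.npy',allow_pickle=True).item();g=cv2.cvtColor(cv2.imread('pics/w9.png'),cv2.COLOR_BGR2GRAY).astype(int)
for r in (150,180,210,225):
    d=np.where(g[r]<110)[0]; d=d[(d>150)&(d<500)]; print(r,d.min(),d.max())
for c in (200,320,440): print(c,g[222:240,c])
pts=[]
for r in (180,225):
    d=np.where(g[r]<110)[0]; d=d[(d>150)&(d<500)]; pts+= [(d.min()-.5,r),(d.max()+.5,r)]
P=onz('wrist',pts,.061,s);print(P)
m=np.array([(P[0]+P[1])/2,(P[2]+P[3])/2])
a=np.radians(-10.8);wx=np.array([np.cos(a),np.sin(a)]);wy=np.array([-wx[1],wx[0]])
pm=np.array([.6098,.3367]);
for q in m: print('axis mid rel warmer (wx,wy from pegs)',(q[:2]-pm)@wx,(q[:2]-pm)@wy)
for i,j in((2,0),(3,1)):
    d=P[j]-P[i];print('side angle vs warmer y',np.degrees(np.arctan2(d@np.r_[wx,0],d@np.r_[wy,0])))
p=s['position'];t=s['tcp_rot'][:,0];print('tool x rel',np.degrees(np.arctan2(t[:2]@wx,t[:2]@wy)),'tcp rel pegs',(p[:2]-pm)@wx,(p[:2]-pm)@wy)
E
```

```text
150 182 456
180 186 499
210 190 499
225 192 499
200 [ 76  74  75  75  76  77  77  78  78  77  77  76  80 109 134 136 136 137]
320 [115  84  80  80  80  79  80  82  82  81  82  81  90 117 137 139 139 139]
440 [ 76  75  76  76  76  76  76  77  77  77  76  77  95 122 137 139 139 138]
[[0.5104 0.1563 0.061 ]
 [0.6731 0.1376 0.061 ]
 [0.5076 0.1315 0.061 ]
 [0.6743 0.1122 0.061 ]]
axis mid rel warmer (wx,wy from pegs) 0.0177860295891822 -0.1897465816295199
axis mid rel warmer (wx,wy from pegs) 0.021720953004638145 -0.21459859889776164
side angle vs warmer y -4.371422883568366
side angle vs warmer y -13.548284643405955
tool x rel -4.294405041161737 tcp rel pegs 0.011658174137546912 -0.23287924759427264
```

```bash
python3 -m jog '[[[2,-0.2,-0.5],[0,0,0.15],0],[[4,-0.4,-1],[0,0,0.3],0],[[6,-0.6,-1],[0,0,0.45],0],[[8,-0.8,-1],[0,0,0.6],0],[[10,-1,-1],[0,0,0.75],0],[[12,-1.2,-1],[0,0,0.9],0],[[14,-1.4,-1],[0,0,1.05],0],[[16,-1.6,-1],[0,0,1.2],0],[[18,-1.8,-1],[0,0,1.35],0],[[20,-2,-1],[0,0,1.5],0],[[22,-2.2,-1],[0,0,1.65],0],[[24,-2.4,-1],[0,0,1.8],0]]'
python3 -m jog '[[[2,-0.2,0],[0,0,0.15],0],[[4,-0.4,0],[0,0,0.3],0],[[6,-0.6,0],[0,0,0.45],0],[[8,-0.8,0],[0,0,0.6],0],[[10,-1,0],[0,0,0.75],0],[[12,-1.2,0],[0,0,0.9],0],[[14,-1.4,0],[0,0,1.05],0],[[16,-1.6,0],[0,0,1.2],0],[[18,-1.8,0],[0,0,1.35],0],[[20,-2,0],[0,0,1.5],0],[[22,-2.2,0],[0,0,1.65],0],[[24,-2.4,0],[0,0,1.8],0]]'
python3 - <<'E'
from h import *
np.set_printoptions(precision=4,suppress=True)
im,s=cap('wrist','w10.png');cap('scene','sc10.png');cap('top','t10.png');np.save('s10.npy',s);g=cv2.cvtColor(im,cv2.COLOR_RGB2GRAY).astype(int)
pts=[]
for r in (170,225):
    L=np.where(g[r,120:260]<110)[0].min()+120; R=np.where(g[r,400:]>115)[0]; print(r,L,R[:3]+400, g[r,430:470:3]); pts+=[(L-.5,r),(R[0]+399.5,r)]
P=onz('wrist',pts,.061,s);a=np.radians(-10.8);wx=np.array([np.cos(a),np.sin(a)]);wy=np.array([-wx[1],wx[0]]);pm=np.array([.6098,.3367])
for q in P: print((q[:2]-pm)@wx,(q[:2]-pm)@wy)
p=s['position'];t=s['tcp_rot'][:,0];print('tool rel',np.degrees(np.arctan2(t[:2]@wx,t[:2]@wy)),'tcp',(p[:2]-pm)@wx,(p[:2]-pm)@wy)
E
```

```text
time_s: 18.35
position: [0.5769, 0.131, 0.0535]
tcp_rot: [[0.145, 0.989, -0.0], [0.989, -0.145, -0.003], [-0.003, 0.0, -1.0]]
force: [-0.8, -6.5, 3.7]
opening: 0.997
time_s: 19.35
position: [0.5777, 0.155, 0.0534]
tcp_rot: [[0.176, 0.984, -0.001], [0.984, -0.176, -0.003], [-0.003, -0.001, -1.0]]
force: [-0.6, -7.2, 3.7]
opening: 1.0
170 120 [400 401 402] [ 72  76  80  78  79  78  78  78 116 136 138 137 136 139]
225 192 [448 449 450] [ 77  77  76  76  76  77 127 137 138 135 138 137 137 139]
-0.10415107345935347 -0.13791822622012812
0.0405044022150123 -0.13628768952695594
-0.0703078147288178 -0.16788977090785823
0.06909736432619348 -0.16630008282481337
tool rel -0.6637662343254328 tcp 0.002509854723735704 -0.18452737436483385
```

Aligned: the pot is within about 1 mm of the centreline and 0.7° of square, with about 32 mm to go. Now straight in, slower.

```bash
python3 -m jog '[[[1.5,0,0],[0,0,0.1],0],[[3,0,0],[0,0,0.2],0],[[4.5,0,0],[0,0,0.3],0],[[6,0,0],[0,0,0.4],0],[[7.5,0,0],[0,0,0.5],0],[[9,0,0],[0,0,0.6],0],[[10.5,0,0],[0,0,0.7],0],[[12,0,0],[0,0,0.7],0],[[13.5,0.1,0],[0,0,0.7],0],[[15,0.1,0],[0,0,0.7],0],[[16.5,0.1,0],[0,0,0.7],0],[[18,0.2,0],[0,0,0.7],0]]'
```

```text
time_s: 20.5
position: [0.5805, 0.1724, 0.0534]
tcp_rot: [[0.188, 0.982, -0.002], [0.982, -0.188, -0.004], [-0.004, -0.002, -1.0]]
force: [-1.0, -8.3, 4.6]
opening: 0.998
```

```bash
python3 -m jog '[[[1.5,0,0],[0,0,0],0],[[3,0,0],[0,0,0],0],[[4.5,0,0],[0,0,0],0],[[6,0,0],[0,0,0],0],[[7,0,0],[0,0,0],0],[[8,0,0],[0,0,0],0]]'
```

```text
time_s: 21.0
position: [0.5821, 0.1802, 0.0534]
tcp_rot: [[0.188, 0.982, -0.002], [0.982, -0.188, -0.004], [-0.004, -0.002, -1.0]]
force: [-1.9, -8.7, 3.8]
opening: 0.998
```

```bash
python3 -m jog '[[[1,0,0],[0,0,0],0],[[2,0,0],[0,0,0],0],[[3,0,0],[0,0,0],0],[[4,0,0],[0,0,0],0],[[5,0,0],[0,0,0],0]]'; python3 -m jog '[[[1,0,0],[0,0,0],0],[[2,0,0],[0,0,0],0],[[3,0,0],[0,0,0],0]]'
```

```text
time_s: 21.42
position: [0.583, 0.1851, 0.0533]
tcp_rot: [[0.188, 0.982, -0.002], [0.982, -0.188, -0.004], [-0.004, -0.002, -1.0]]
force: [-1.2, -7.8, 5.3]
opening: 0.997
time_s: 21.67
position: [0.5832, 0.1861, 0.0534]
tcp_rot: [[0.187, 0.982, -0.004], [0.982, -0.187, -0.007], [-0.008, -0.002, -1.0]]
force: [-2.4, -16.7, 6.6]
opening: 0.999
```

```bash
python3 -m jog '[[[0.7,0,0],[0,0,0],0],[[1.5,0,0],[0,0,0],0],[[1.5,0,0],[0,0,0],0],[[1.5,0,0],[0,0,0],0]]'
python3 - <<'E'
from h import *
np.set_printoptions(precision=4,suppress=True)
im,s=cap('wrist','w11.png');g=cv2.cvtColor(im,cv2.COLOR_RGB2GRAY).astype(int)
r=225;L=np.where(g[r,150:260]<110)[0].min()+150; R=np.where(g[r,425:]>105)[0][0]+425
hr=[np.where(g[222:245,c]>108)[0][0]+221.5 for c in (215,320,430)];print(L,R,hr)
P=onz('wrist',[(L-.5,r),(R-.5,r),(215,hr[0]),(320,hr[1]),(430,hr[2])],[.061]*2+[.061]*3,s);a=np.radians(-10.8);wx=np.array([np.cos(a),np.sin(a)]);wy=np.array([-wx[1],wx[0]]);pm=np.array([.6098,.3367])
for q in P: print((q[:2]-pm)@wx,(q[:2]-pm)@wy)
E
```

```text
time_s: 22.0
position: [0.5832, 0.1862, 0.0534]
tcp_rot: [[0.187, 0.982, -0.005], [0.982, -0.187, -0.009], [-0.01, -0.003, -1.0]]
force: [-2.2, -17.8, 7.1]
opening: 1.002
192 448 [np.float64(234.5), np.float64(221.5), np.float64(235.5)]
-0.07056789270448437 -0.13534635518929544
0.06869679666180949 -0.13517358991587616
-0.058326712657943744 -0.1409236130018122
-0.0005614401386743898 -0.13322608000609026
0.05981758756329545 -0.14135822320164934
```

```bash
python3 -m jog '[[[1.5,0,0],[0,0,0.4],0],[[3,0,0],[0,0,0.4],0],[[3,0,0],[0,0,-0.4],0],[[3,0,0],[0,0,0],0],[[3,0,0],[0,0,0],0]]'
python3 -m jog '[[[-2,0,0],[0,0,0],0],[[-5,0,0],[0,0,0],0],[[-10,0,0],[0,0,0],0],[[-20,0,0],[0,0,0],0],[[-35,0,0],[0,0,0],0],[[-45,0,0],[0,0,0],0],[[-50,0,-10],[0,0,0],0],[[-50,0,-40],[0,0,0],0],[[-50,0,-80],[0,0,0],0],[[-50,0,-120],[0,0,0],0],[[-50,0,-160],[0,0,0],0],[[-50,0,-190],[0,0,0],0]]'
python3 -m jog '[[[-30,0,0],[0,0,0],0],[[-65,0,0],[0,0,0],0],[[-100,0,0],[0,0,0],0],[[-120,0,0],[0,0,0],0],[[-120,0,0],[0,0,0],0],[[-120,0,0],[0,0,0],0]]'
python3 - <<'E'
from h import *
im,s=cap('wrist','w12.png');np.save('s12.npy',s); sc,_=cap('scene','sc12.png');tp,_=cap('top','t12.png')
a=cv2.resize(sc[200:300,290:410,::-1],(400,333),interpolation=cv2.INTER_CUBIC)
b=cv2.resize(tp[160:260,230:350,::-1],(400,333),interpolation=cv2.INTER_CUBIC)
c=cv2.resize(sc[130:190,235:330,::-1],(400,253),interpolation=cv2.INTER_CUBIC)
d=cv2.resize(im[:250,:,::-1],(400,156)); d=np.vstack([d,np.zeros((97,400,3),np.uint8)])
cv2.imwrite('pics/c12.png',np.vstack([np.hstack([a,b]),np.hstack([c,d])]))
E
```

```text
time_s: 22.47
position: [0.5832, 0.1864, 0.0534]
tcp_rot: [[0.186, 0.982, -0.007], [0.982, -0.186, -0.013], [-0.014, -0.004, -1.0]]
force: [-3.5, -24.9, 8.8]
opening: 0.999
time_s: 23.47
position: [0.5766, 0.1454, 0.2474]
tcp_rot: [[0.19, 0.982, 0.005], [0.982, -0.19, 0.001], [0.002, 0.004, -1.0]]
force: [0.2, 0.7, 0.1]
opening: 1.0
time_s: 23.97
position: [0.553, 0.0268, 0.2437]
tcp_rot: [[0.192, 0.981, 0.001], [0.981, -0.192, 0.001], [0.001, 0.001, -1.0]]
force: [0.4, 0.4, -0.2]
opening: 1.001
```

View pics/c12.png

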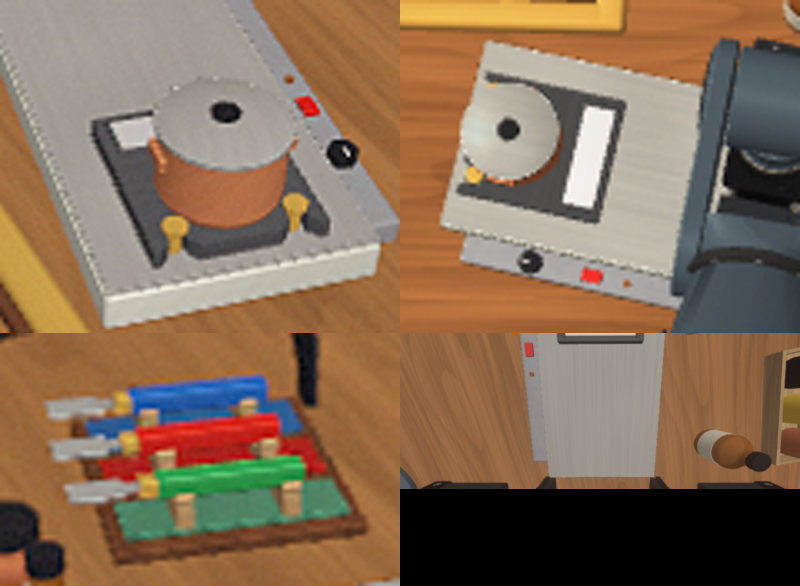

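The pegs are inside both notches with the foot under their heads, and the pot sits square. The red spatula is seated in its cradle, the other objects are undisturbed and the robot is clear.

```bash
python3 -c "
from rig import bot
print(bot.read_state()['force'],bot.hand_in())"
```

```text
the job is handed in; nothing more can be done
[-0.31863377 -1.05248862  0.7948933 ] None
```

I put the red spatula back in its red cradle, then pushed the pot by its heel, at about 25 mm/s or slower, until it stopped firmly on the brass pegs. The job was handed in at about 24 s of the 64 s allowed.

**Final checks**
- **Pot:** the last pictures show both pegs inside the notches with the foot under their heads. The pot was square to within about 0.5° and within about 1 mm of the centreline. At the stop the push rose from about 8 N to 25 N while the pot moved less than 1 mm further.
- **Spatula:** it lies on both bars of the red cradle, parallel to the blue and green ones.
- **Other things:** the blue and green spatulas were in place in the last pictures. The arm did not go near the jar, the bottle or the leaf book, but I did not re-measure their positions. The arm was clear of everything when I handed in.

**Disagreements**
- **Home position:** the heel measured 141 mm short of the pegs, against 143 mm by the text. That is within the 2–4 mm scatter of my peg position.
- **Heights:** the heights measured from two views were noisy. For the cradle and its bars I relied on the text's heights, and contact came at the height they predict.
- **Pushing force:** during the push the tool felt 4–9 N upward, probably friction against the heel. I saw no sign of the pot lifting.

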